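Free the jammed seed drawer and slide it home

TASK

The little wooden seed drawer has fallen into the low plastic bin and is jammed slantwise under the bin's end lips. Turn it level inside the bin so that its corners come free, lift it out, and slide it nose first into the open bay of the wooden seed chest until its front plate is fully home against the chest. Leave the pot, jar, hand fork, plant marker, saucer, spray bottle and brush standing or lying where they are.

Things in the scene. Friction and masses are not known exactly. Their poses are not given: they have to be found in the camera images.
- drawer: loose wooden drawer, open on top, 0.14 to 0.28 kg. Origin: centre of the underside of its body; x to the nose, y across, z up. Body x -42..+42, y -25..+25, z 0..50 mm, walls 5. Front plate x -52..-42, y -33..+33, z 0..60. Centre of mass about x -17, z 24. Starts slantwise in the bin: nose up 20 degrees at the bin's +x end, its underside on the bin's rib, foot of the plate on the bin's floor
- drawer_tab (a point): centre of the wooden pull tab on the top edge of the drawer's front plate, at x -64, y 0, z 50 mm in the drawer's frame, axes as the drawer's. The tab is 24 long (x -76..-52), 14 wide (y -7..+7), 20 high (z 40..60)
- bin: fixed low grey plastic bin, open on top, 152 (x) by 132 (y) by 109 mm high. Origin: centre of its underside, on the sill; z up. Inside 144 by 124 mm, floor at z 35. Its swing door hangs open outside the +y wall, out to y 81 mm, no higher than z 111. The drawer, tab included, is 118 mm long, so it passes the mouth level but not slantwise
- bin_mouth (a point): centre of the bin's mouth at rim height, z 109 mm above the bin's origin, axes as the bin's. At each x end a lip along the whole rim juts 10 mm inwards (z 103..109 of the bin), so the mouth is 124 mm long (x -62..+62) by 124 wide
- bin_rib (a point): middle of the rib inside the bin's +x end wall, at x 67, y 0, z 65.7 mm in the bin's frame: its inner top edge. The rib runs the full width of the bin, juts 5 mm inwards (x 67..72) and is 8 mm high. Shift the drawer about 7 mm to the bin's -x and its nose can come down past the rib
- chest: fixed wooden seed chest with one empty bay. Origin: on the sill under the centre of the bay's mouth; x points into the bay, y across, z up. Bay y -27.5..+27.5, z 10..64, 92 mm deep, closed at the sides, above and behind, open only at x 0. Outside y -41.5..+41.5, x 0..100, 74 mm high. Its 10 mm floor board juts out as an apron to x -45
- chest_home (a point): where the drawer's origin is when it is fully home, front plate against the chest: x 42, y 0, z 10 mm in the chest's frame, axes parallel. Friction keeps it there
- pot: bystander: terracotta pot, 90 mm across, 85 high, stands between bin and chest; origin at the centre of its underside
- jar: bystander: glass jar with steel cap, 64 mm across, 90 high, stands between bin and chest, nearer the robot; origin at the centre of its underside
- fork: bystander: steel hand fork, 235 mm long, under 25 high, lying; origin under its neck, x towards the tines
- marker: bystander: flat wooden plant marker 130 x 22 x 6 mm, lying; origin near its middle
- saucer: bystander: terracotta saucer, 100 mm across, 18 high; origin at the centre of its underside
- spray: bystander: white bottle, 64 mm across, 170 high, stands behind; origin at the centre of its underside
- brush: bystander: hand brush, lying at the left side; origin under its middle
Things that resemble listed ones, but are neither listed nor needed, are in the scene too. What is shaped like the drawer but blue or pink is not meant.

How it is judged:
By the outcome, as a careful person would: the job done as asked, in the order asked, and still so for the second after the job is handed in, with the robot touching nothing.
It also fails if it takes over 61 s, if anything falls off the work surface, if the arm or the gripper's body presses on something with over 40 N, if the wrist force passes 120 N, or if a joint passes its speed limit or range.

ROBOT

A 6-joint arm with a two-finger parallel gripper is mounted at the origin on the work surface. World frame = base frame: x ahead of the robot, y to its left, z up, the work surface at z = 0. Lengths are in mm, angles in rad, forces in N, time in s.
With the tool pointing down it reaches from about 350 to 775 mm from the base axis. Payload 7.3 kg.
Tool frame: the origin (TCP) lies at the very end of the fingers, on their centre line; the grasp point (between the pads) lies 19 mm behind it; z points along the fingers, y is the line along which they close (so a half turn about z gives the same grasp; the last joint's range is limited). The gripper opens to 92 mm and grips with 3 to 60 N. Pads are 19 mm wide; open, the fingers measure 130 mm over their backs; the gripper's body (75 mm by 190 mm) begins 47 mm behind the grasp point.
Start: joints at [-1.474, 0.342, 1.524, -0, 1.275, -0.146], TCP at [126.243, -509.619, 187.741] pointing down, gripper open.
Joint ranges: [-2.53, 2.53], [-0.77, 2.02], [0.04, 2.7], [-1, 4.14], [0.28, 2.66], [-3.11, 3.11]. Speed limits (rad/s): [2.57, 2.57, 3.14, 3.14, 3.14, 3.14].

INTERFACE

Orientations are given as [roll, pitch, yaw] about the fixed x, y, z axes, in that order (R = Rz(yaw) Ry(pitch) Rx(roll)).
In Python, from plant import bot gives the robot as it stands.
- The arm moves only by the tool jog_arm, never from a script. Its argument "targets" is a list of rows, each an object with "xyz": the shift along the tool's x, y, z as a fraction of full scale, a list of three; "spin": the turn about the tool's z as a fraction of full scale. In form: [{"xyz": [x, y, z], "spin": spin}, ...]. A call has exactly 10 rows; each row shifts and turns the commanded pose from where the row before left it, along the tool's axes as they then stand; what a row does not reach is not made up. Full scale, the value 1, is 80 mm for a shift and 0.1 rad for a turn. A row lasts 1/8 s, in which the tool goes at most 62.5 mm and 10.7 degrees, less where a joint would pass 70% of its speed; a pose out of reach is approached as far as the arm can. A call with a number of a shift or a turn outside -1 to 1 is refused whole. A call with a gripper value outside its range is refused whole. "gripper" is the opening in per cent of the stroke, from 0 (shut) to 100 (fully open), set as the call begins (left out, the last holds). The fingers move at their own pace and stop on an object; the grip force is fixed at half the most. Time passes only in rows, so rows that do not move let the fingers close, or fill a call up. It gives the time, the measured TCP pose, the force, the opening and the grip force at its end, in the units of the state.
- bot.get_obs(): the state, without advancing time (a new reading comes with each control period).
- bot.capture(name): name is "scene" or "top" or "wrist"; returns the picture (384x512x3 uint8, blue, green, red); there is no depth.
- bot.get_calibration(name): a dict with "vfov" (degrees; the focal length in pixels is half the picture's height over the tangent of half this angle, whatever the lens; pixels are square), "cx", "cy" (the principal point, pixels), "k1" (the pictures are not rectified: a ray, as slopes to the right and down, at radius r is drawn at 1 + k1 r^2 times it, then the intrinsics apply), "eye" and "rotation" of the camera in the world. Camera axes: x right, y down, z forward; pixel columns grow to the right and rows downward; lengths in mm; the calibration is good to about 2 mm. A picture is of the moment at which its call begins: read the wrist's pose just before it. get_calibration takes no time and is no camera call; for the wrist camera it gives the pose at the moment of the call.
- bot.close_job(): hands the job in; it is judged then, once.
The state is a dict: "time": time; "joint_positions": joint angles; "dq": joint speeds; "tau": joint torques, N m; "tool_pos": TCP position; "tcp_rot": TCP orientation; "contact_force": force on the tool from outside, world axes, zero at the start; "moment": the same for the moment, N m; "grip_width": finger opening in mm; "finger_force": force on a finger pad.
Only numpy, scipy, OpenCV 4.12 (cv2) and the standard library are available. Lean on these libraries where they do the work, as an engineer would, in place of code of your own. Each camera call takes 0.05 s, during which the arm holds its last target. There are 200 camera calls.

## Working session

There is one attempt and no reset: what is moved stays moved. The work goes in short steps, Python scripts to look and compute and a tool call to move; the robot and the scene stay as the last step left them, time stands still between calls to the robot, and variables do not carry over. Pictures are saved under pics/ and viewed, at most 10 in all, crops included, and the job is handed in when it is done.

Besides the shell and the picture viewer there is one more tool, called after "Emit:" by a JSON object that holds its "name" and its "arguments", one argument or row to a line. jog_arm: Moves the arm, as the interface text tells. Shift numbers are shares of 80 mm and turn numbers shares of 0.1 rad, none past 1 either way. Its arguments: {"type":"object","properties":{"targets":{"type":"array","items":{"type":"object","properties":{"xyz":{"type":"array","items":{"type":"number"}},"spin":{"type":"number"}}}},"gripper":{"type":"number"}},"required":["targets"]}

```bash
ls; mkdir -p pics
python3 - <<'E'
from plant import bot
import cv2
for n in("scene","top"):
    im=bot.capture(n); cv2.imwrite(f"pics/{n}0.png",im); print(n,bot.get_calibration(n))
print(bot.get_obs())
E
```

```text
pics
scene {'vfov': 47.19827478441919, 'cx': 261.08633808035194, 'cy': 196.73058410278543, 'k1': -0.04670557055861485, 'eye': array([968.07953964, 631.66514504, 791.07450611]), 'rotation': array([-2.34900547, -0.02041198,  2.48456943])}
top {'vfov': 48.862741395545896, 'cx': 257.64699766995307, 'cy': 193.1229744021797, 'k1': 0.01709829966504699, 'eye': array([ 306.90391715,   59.27213674, 1257.95124892]), 'rotation': array([-2.94444995,  0.01554451, -1.54701351])}
{'time': 0.1, 'joint_positions': array([-1.47402865e+00,  3.42643403e-01,  1.52489589e+00,  7.28969782e-06,
        1.27539193e+00, -1.45967506e-01]), 'dq': array([-0.00014877, -0.00230087, -0.00306721, -0.00035016,  0.00062722,
        0.00093791]), 'tau': array([ 2.34863459e-03, -4.32003415e+01, -2.44694835e+01,  7.20058288e-02,
        5.25650731e-02, -5.10323014e-05]), 'tool_pos': array([ 126.189745  , -509.19648909,  187.12843067]), 'tcp_rot': array([-3.14026932e+00, -2.01592651e-04,  2.42732920e-01]), 'contact_force': array([ 0.46751112,  1.08217509, -0.65436622]), 'moment': array([-0.013119  , -0.02105452,  0.02553628]), 'finger_force': 0.0, 'grip_width': 91.60380775300463}
```

View pics/scene0.png

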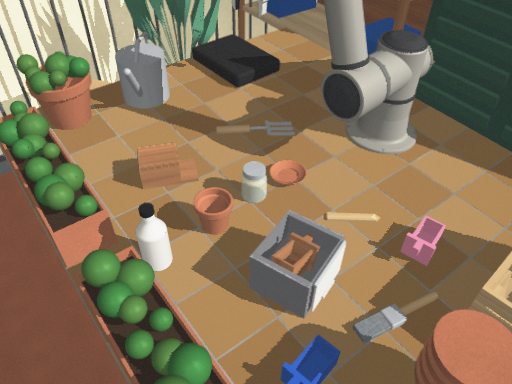

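View pics/top0.png

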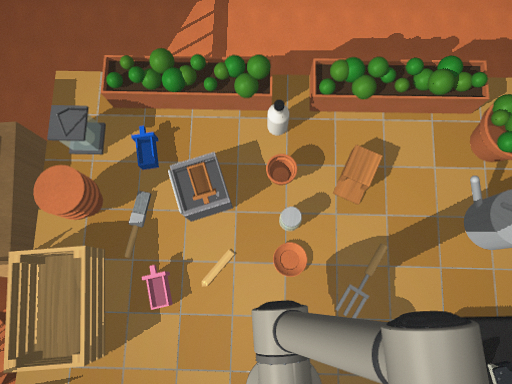

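Candidates for the drawer are the wooden one in the bin (top 202,182; scene 297,252), the blue one (146,150; scene 312,365) and the pink one (157,288; scene 425,240). By the description it is the wooden one in the bin. The chest is at top (358,175). Next I'll take one close crop.

Run:
```python
import cv2,numpy as np
t=cv2.imread("pics/top0.png");s=cv2.imread("pics/scene0.png")
f=lambda im,x,y,w,h,k:cv2.resize(im[y:y+h,x:x+w],None,fx=k,fy=k,interpolation=cv2.INTER_CUBIC)
a=f(t,160,145,80,75,5);b=f(s,240,205,110,110,3.4);c=f(t,325,140,65,70,5);d=f(s,125,135,80,60,4.5)
C=np.zeros((600,800,3),np.uint8)
for im,x,y in((a,0,0),(c,400,0),(b[:225],0,375),(d[:225],400,375)):
    im=im[:600-y,:800-x];C[y:y+im.shape[0],x:x+im.shape[1]]=im
C[375:,:400]=cv2.resize(s[205:315,240:350],(400,225))
cv2.imwrite("pics/crop0.png",C)
```

```text
(no output)
```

View pics/crop0.png

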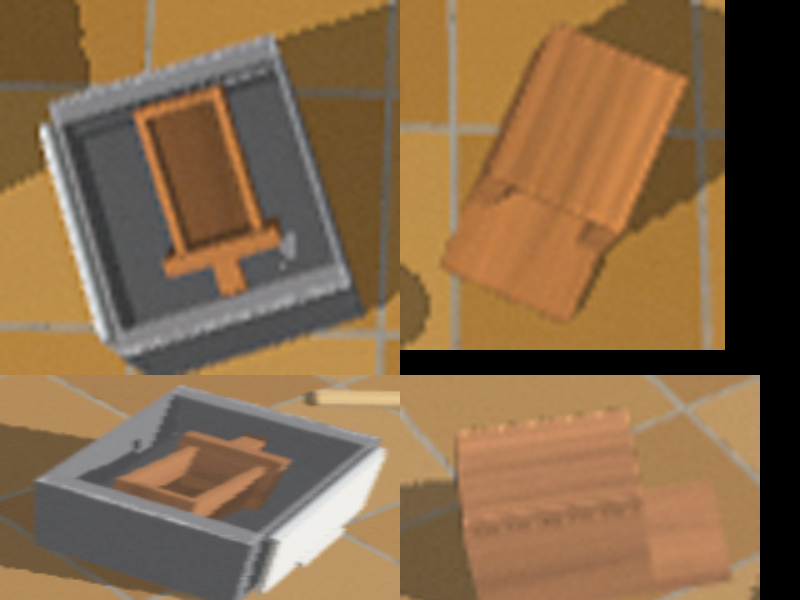

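```bash
cat > h.py <<'E'
import numpy as np,cv2
from scipy.spatial.transform import Rotation as R
from scipy.optimize import least_squares
def proj(c,P):
    f=192/np.tan(np.radians(c["vfov"])/2); p=(np.atleast_2d(P)-c["eye"])@R.from_euler("xyz",c["rotation"]).as_matrix()
    s=p[:,:2]/p[:,2:]; s=s*(1+c["k1"]*(s**2).sum(1,keepdims=True))
    return s*f+[c["cx"],c["cy"]]
def pose(q,P,pitch=0): # q=x,y,z,yaw
    return R.from_euler("xyz",[0,pitch,q[3]]).apply(P)+np.array(q[:3])
def fit(obs,q0,zfix=None,pitch=0): # obs: list of (cal,P,pix)
    def r(q):
        q=[q[0],q[1],zfix,q[2]] if zfix is not None else q
        return np.concatenate([(proj(c,pose(q,P,pitch))-uv).ravel() for c,P,uv in obs])
    s=least_squares(r,[q0[0],q0[1],q0[3]] if zfix is not None else q0,x_scale=[50,50,.2] if zfix is not None else [50,50,50,.2],loss="soft_l1")
    return s.x,np.round(s.fun,1)
A=np.array
E
python3 - <<'E'
from h import *; from plant import bot
T=bot.get_calibration("top");S=bot.get_calibration("scene")
rim=A([[76,66,109],[76,-66,109],[-76,-66,109],[-76,66,109.]])
t=A([[170,166],[215,152.6],[230,202],[182,214]]);s=A([[311,288],[250.5,257.3],[290,211.4],[345,235.8]])
print(fit([(T,rim,t),(S,rim,s)],[550,180,0,.3])); b,_=fit([(T,rim,t),(S,rim,s)],[550,180,0,.3],0);print(b)
ch=A([[100,41.5,74],[100,-41.5,74],[0,-41.5,74],[0,41.5,74],[-45,41.5,10],[-45,-41.5,10.]])
t=A([[356,145],[382.4,155],[368,186],[343,175],[333.6,193],[359.4,204]])
print(fit([(T,ch,t)],[550,-250,0,-.45],0))
d=A([[42,25,50],[42,-25,50],[-52,33,60],[-52,-33,60],[-76,7,60],[-76,-7,60.]])
t=A([[135,115],[222,87],[165,275],[283,240],[222,292],[245,290]])/5+[160,145]
q,r=fit([(T,d,t)],[580,180,0,.3],52.8,-np.radians(20));print(q,r)
e=q[:2]-b[:2];c,s_=np.cos(b[2]),np.sin(b[2]);print("drawer in bin",e@[c,s_],e@[-s_,c],q[2]-b[2])
E
```

```text
(array([ 5.58439702e+02,  2.47177237e+02, -2.02062281e+00,  3.37277160e-01]), array([-1.1,  0.3, -1.3, -0.4, -0.4,  0.4,  1.8,  3.1, -1.2,  0.8, -0.3,
       -0.4, -0.3, -1.3,  0.3,  0.5]))
[5.58878941e+02 2.47781146e+02 3.37436399e-01]
(array([ 5.85688458e+02, -1.98073408e+02, -3.96083489e-01]), array([-0.4, -0.8,  0.1,  0.3,  2. ,  0.2, -0.2, -0.2, -0.3,  0.2, -0.2,
        0.2]))
[5.93114688e+02 2.52271216e+02 2.99691920e-01] [-0.2 -1.6 -0.3 -0.8  0.3 -0.4 -0.6  0.3  0.3  1.8  0.5  0.9]
drawer in bin 33.79159700721202 -7.097541084975603 -0.037744478257426495
```

Emit:
{"name": "jog_arm", "arguments": {
  "targets": [
    {"xyz": [0,0,0],"spin": -0.94},
    {"xyz": [0.6,-0.24,-0.07],"spin": 0},
    {"xyz": [0.6,-0.24,-0.07],"spin": 0},
    {"xyz": [0.6,-0.24,-0.07],"spin": 0},
    {"xyz": [0.6,-0.24,-0.07],"spin": 0},
    {"xyz": [0.6,-0.24,-0.07],"spin": 0},
    {"xyz": [0.6,-0.24,-0.07],"spin": 0},
    {"xyz": [0.6,-0.24,-0.07],"spin": 0},
    {"xyz": [0.6,-0.24,-0.07],"spin": 0},
    {"xyz": [0.6,-0.24,-0.07],"spin": 0}
  ],
  "gripper": 68
}}

```text
time: 1.35
tool_pos: [477.8, -202.4, 238.0]
tcp_rot: [-3.141, 0.0, 0.337]
contact_force: [0.8, -1.1, 0.1]
grip_width: 62.8
finger_force: 0.0
```

Emit:
{"name": "jog_arm", "arguments": {
  "targets": [
    {"xyz": [0.323,-0.542,0],"spin": 0},
    {"xyz": [0.323,-0.542,0],"spin": 0},
    {"xyz": [0.323,-0.542,0],"spin": 0},
    {"xyz": [0.323,-0.542,0],"spin": 0},
    {"xyz": [0.323,-0.542,0],"spin": 0},
    {"xyz": [0.323,-0.542,0],"spin": 0},
    {"xyz": [0.323,-0.542,0],"spin": 0},
    {"xyz": [0.323,-0.542,0],"spin": 0},
    {"xyz": [0.323,-0.542,0],"spin": 0},
    {"xyz": [0,0,0],"spin": 0}
  ]
}}

```text
time: 2.6
tool_pos: [566.9, 244.6, 236.7]
tcp_rot: [-3.141, 0.002, 0.341]
contact_force: [-0.1, -0.3, -0.3]
grip_width: 62.6
finger_force: 0.0
```

Run:
```python
from h import *; from plant import bot
import pickle
o=bot.get_obs();print(o["tool_pos"],o["tcp_rot"]);W=bot.get_calibration("wrist");im=bot.capture("wrist")
pickle.dump(W,open("w1.pkl","wb"));cv2.imwrite("pics/w1.png",cv2.resize(im,(768,576)));print(W)
```

```text
[566.88667881 244.59630696 236.72514328] [-3.14086800e+00  1.56498752e-03  3.41126739e-01]
{'vfov': 66.77395852522899, 'cx': 253.1769848399118, 'cy': 196.50547255946793, 'k1': -0.038913323821292936, 'eye': array([629.06856453, 267.15802858, 434.0470658 ]), 'rotation': array([ 2.88983092e+00,  1.48358566e-03, -1.22960722e+00])}
```

View pics/w1.png

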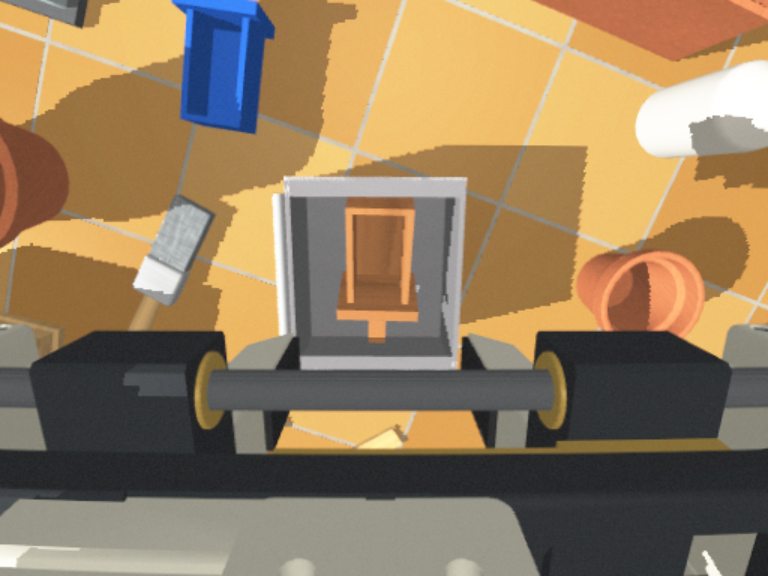

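The wrist view shows the bin's rim corners at (285,178), (467,178) and (459,368), the drawer's nose at (346,209) to (415,209), the plate at (337,319) to (418,319) and the tab tip at (377,342), all at 1.5x scale.

Run:
```python
from h import *; from plant import bot
import pickle
W=pickle.load(open("w1.pkl","rb"));T=bot.get_calibration("top")
rim=A([[76,66,109],[76,-66,109],[-76,-66,109.]])
w=A([[285,178],[467,178],[459,368]])/1.5
rt=A([[76,66,109],[76,-66,109],[-76,-66,109],[-76,66,109.]]);t=A([[170,166],[215,152.6],[230,202],[182,214]])
print(fit([(W,rim,w)],[558,247,0,.33],0)); b,r=fit([(W,rim,w),(T,rt,t)],[558,247,0,.33],0);print(b,r)
d=A([[42,25,50],[42,-25,50],[-52,33,60],[-52,-33,60],[-76,7,60],[-76,-7,60.]])
w=A([[346,209],[415,209],[337,319],[418,319],[369,343],[386,343]])/1.5
for p in(20,):
  q,r=fit([(W,d,w)],[580,240,0,.3],52.8,-np.radians(p));print(q,r)
e=q[:2]-b[:2];c,s_=np.cos(b[2]),np.sin(b[2]);print("drawer in bin",e@[c,s_],e@[-s_,c],q[2]-b[2])
```

```text
(array([5.60134481e+02, 2.45736204e+02, 3.46792558e-01]), array([-0.4, -0.1,  0.3, -0.8,  0.1,  2.6]))
[5.59946663e+02 2.45798520e+02 3.41214095e-01] [-0.1 -0.3  0.5 -0.3 -0.4  3.  -0.8 -0.3 -1.  -1.1  0.1 -0.4  2.3  2.5]
[5.90741640e+02 2.54195328e+02 3.20744109e-01] [-0.3 -0.8 -0.1  0.1  0.5  0.3  0.   1.4  0.2 -0.4 -0.2 -0.2]
drawer in bin 31.829454450181437 -2.392243058467862 -0.020469986366357606
```

Emit:
{"name": "jog_arm", "arguments": {
  "targets": [
    {"xyz": [-0.012,-0.02,0.45],"spin": 0},
    {"xyz": [0,0,0.45],"spin": 0},
    {"xyz": [0,0,0.45],"spin": 0},
    {"xyz": [0,0,0.35],"spin": 0},
    {"xyz": [0,0,0.3],"spin": 0},
    {"xyz": [0,0,0.2],"spin": 0},
    {"xyz": [0,0,0.1],"spin": 0},
    {"xyz": [0,0,0],"spin": 0},
    {"xyz": [0,0,0],"spin": 0},
    {"xyz": [0,0,0],"spin": 0}
  ]
}}

```text
time: 3.9
tool_pos: [566.4, 242.8, 54.9]
tcp_rot: [3.141, -0.001, 0.337]
contact_force: [0.7, -0.2, 0.8]
grip_width: 62.5
finger_force: 0.0
```

Emit:
{"name": "jog_arm", "arguments": {
  "targets": [
    {"xyz": [0,-0.038,0.02],"spin": 0},
    {"xyz": [0,0,0],"spin": 0},
    {"xyz": [0,0,0],"spin": 0},
    {"xyz": [0,0,0],"spin": 0},
    {"xyz": [0,0,0],"spin": 0},
    {"xyz": [0,0,0],"spin": 0},
    {"xyz": [0,0,0],"spin": 0},
    {"xyz": [0,0,0],"spin": 0},
    {"xyz": [0,0,0],"spin": 0},
    {"xyz": [0,0,0],"spin": 0}
  ],
  "gripper": 45
}}

```text
time: 5.15
tool_pos: [564.9, 245.5, 52.5]
tcp_rot: [3.142, 0.0, 0.337]
contact_force: [-1.6, 0.4, 0.1]
grip_width: 49.4
finger_force: 30.0
```

Emit:
{"name": "jog_arm", "arguments": {
  "targets": [
    {"xyz": [0,0,-0.013],"spin": 0},
    {"xyz": [-0.03,0,0],"spin": 0},
    {"xyz": [-0.03,0,0],"spin": 0},
    {"xyz": [-0.03,0,0],"spin": 0},
    {"xyz": [-0.025,0,0],"spin": 0},
    {"xyz": [0,0,0],"spin": 0},
    {"xyz": [0,0,0],"spin": 0},
    {"xyz": [0,0,0],"spin": 0},
    {"xyz": [0,0,0],"spin": 0},
    {"xyz": [0,0,0],"spin": 0}
  ]
}}

```text
time: 6.4
tool_pos: [556.3, 242.5, 53.5]
tcp_rot: [3.142, 0.0, 0.337]
contact_force: [-0.1, -0.5, -1.1]
grip_width: 49.2
finger_force: 30.0
```

Emit:
{"name": "jog_arm", "arguments": {
  "targets": [
    {"xyz": [0,0,0],"spin": 0},
    {"xyz": [0,0,0],"spin": 0},
    {"xyz": [0,0,0],"spin": 0},
    {"xyz": [0,0,0],"spin": 0},
    {"xyz": [0,0,0],"spin": 0},
    {"xyz": [0,0,0],"spin": 0},
    {"xyz": [0,0,0],"spin": 0},
    {"xyz": [0,0,0],"spin": 0},
    {"xyz": [0,0,0],"spin": 0},
    {"xyz": [0,0,0],"spin": 0}
  ],
  "gripper": 64
}}

```text
time: 7.65
tool_pos: [556.3, 242.4, 53.5]
tcp_rot: [3.142, -0.0, 0.337]
contact_force: [-0.4, -0.1, 0.9]
grip_width: 58.6
finger_force: 0.0
```

Run:
```python
from h import *; from plant import bot
f=lambda im,x,y,w,h:cv2.resize(im[y:y+h,x:x+w],(395,395),interpolation=cv2.INTER_CUBIC)
C=np.hstack([f(bot.capture("scene"),240,205,110,110),f(bot.capture("wrist"),176,150,140,140)]);cv2.imwrite("pics/c2.png",C)
```

```text
(no output)
```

View pics/c2.png

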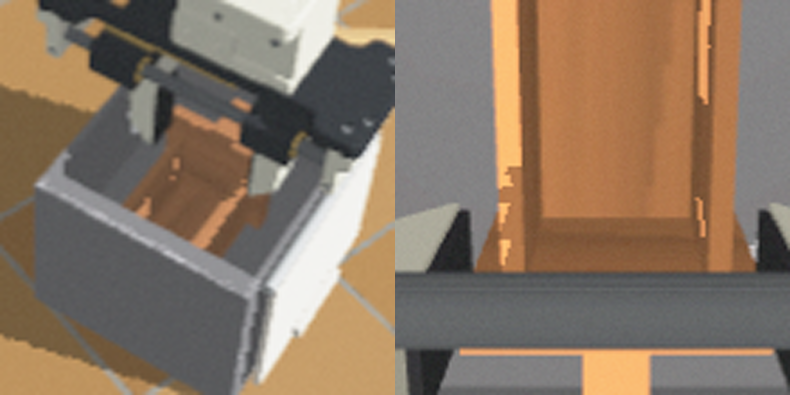

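The scene crop shows the drawer's nose down and level in the bin. I need the nose position relative to the lips, so I'll take a wider wrist crop.

Run:
```python
from h import *; from plant import bot
import pickle
W=bot.get_calibration("wrist");im=bot.capture("wrist");pickle.dump(W,open("w2.pkl","wb"))
cv2.imwrite("pics/w2.png",cv2.resize(im[20:260,150:350],(500,600),interpolation=cv2.INTER_CUBIC))
```

```text
(no output)
```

View pics/w2.png

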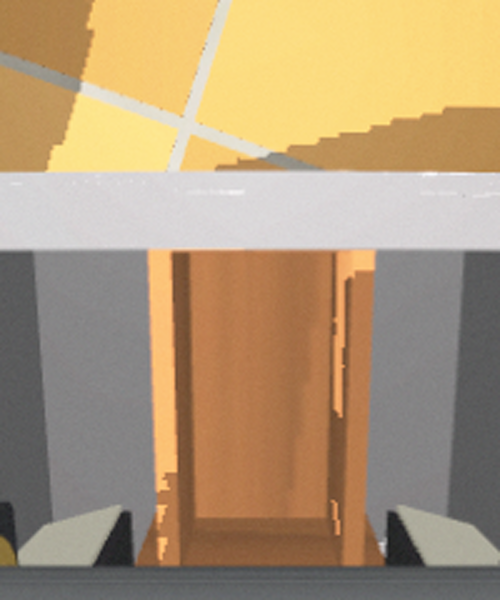

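```bash
cat >> h.py <<'E'
def hit(c,uv,z):
    f=192/np.tan(np.radians(c["vfov"])/2);s=(A(uv,float)-[c["cx"],c["cy"]])/f;u=s.copy()
    for _ in range(20): u=s/(1+c["k1"]*(u@u))
    d=R.from_euler("xyz",c["rotation"]).apply([*u,1]);return c["eye"]+d*(z-c["eye"][2])/d[2]
def inbin(P,b=(560,246,.34)):
    e=A(P[:2])-b[:2];c,s=np.cos(b[2]),np.sin(b[2]);return np.round([e@[c,s],e@[-s,c]],1)
E
python3 - <<'E'
from h import *
import pickle
W=pickle.load(open("w2.pkl","rb"))
g=lambda x,y,z,n:print(n,inbin(hit(W,[x/2.5+150,y/2.5+20],z)))
for x in(100,260,420): g(x,172,109,"rim76");g(x,250,109,"lip62")
for x in(190,330): g(x,518,40,"cav -37")
g(150,255,85,"L");g(375,255,85,"R");g(158,480,85,"L");g(368,480,85,"R")
print(inbin([556.3,242.5]))
E
```

```text
rim76 [76.4 27.5]
lip62 [62.3 28.3]
rim76 [76.2 -2.1]
lip62 [62.2 -2. ]
rim76 [ 76.2 -31.7]
lip62 [ 62.1 -32.3]
cav -37 [-17.1  19.5]
cav -37 [-17.2 -23.5]
L [61.4 22.3]
R [ 61.2 -27.6]
L [ 9.3 22.4]
R [  9.1 -27.7]
[-4.7 -2.1]
```

Run:
```python
from h import *
import pickle
W=pickle.load(open("w2.pkl","rb"))
for y in(351,354,356): print(inbin(hit(W,[256,150+y/2.82],95)))
for x in (188,255): print(inbin(hit(W,[176+x/2.82,150+370/2.82],95)))
```

```text
[-26.6  -3. ]
[-27.3  -3. ]
[-27.8  -3. ]
[-31.1   5. ]
[-31.1  -9.3]
```

Emit:
{"name": "jog_arm", "arguments": {
  "targets": [
    {"xyz": [0.07,0.006,0],"spin": 0},
    {"xyz": [0.068,0,0],"spin": -0.03},
    {"xyz": [0,0,0],"spin": 0},
    {"xyz": [0,0,0],"spin": 0},
    {"xyz": [0,0,0],"spin": 0},
    {"xyz": [0,0,0],"spin": 0},
    {"xyz": [0,0,0],"spin": 0},
    {"xyz": [0,0,0],"spin": 0},
    {"xyz": [0,0,0],"spin": 0},
    {"xyz": [0,0,0],"spin": 0}
  ]
}}

```text
time: 9.05
tool_pos: [566.9, 245.6, 53.5]
tcp_rot: [3.142, 0.0, 0.34]
contact_force: [0.4, -1.0, -0.6]
grip_width: 58.4
finger_force: 0.0
```

Emit:
{"name": "jog_arm", "arguments": {
  "targets": [
    {"xyz": [0,0,0],"spin": 0},
    {"xyz": [0,0,0],"spin": 0},
    {"xyz": [0,0,0],"spin": 0},
    {"xyz": [0,0,0],"spin": 0},
    {"xyz": [0,0,-0.02],"spin": 0},
    {"xyz": [0,0,-0.03],"spin": 0},
    {"xyz": [-0.044,0,0],"spin": 0},
    {"xyz": [-0.044,0,0],"spin": 0},
    {"xyz": [0,0,0],"spin": 0},
    {"xyz": [0,0,0],"spin": 0}
  ],
  "gripper": 45
}}

```text
time: 10.3
tool_pos: [560.2, 243.3, 57.6]
tcp_rot: [3.141, -0.0, 0.34]
contact_force: [0.1, -0.4, -0.1]
grip_width: 41.4
finger_force: 0.0
```

Run:
```python
from h import *; from plant import bot
import pickle
o=bot.get_obs();print(inbin(o["tool_pos"]),o["tool_pos"],o["tcp_rot"],o["contact_force"])
W=bot.get_calibration("wrist");im=bot.capture("wrist");pickle.dump(W,open("w3.pkl","wb"))
cv2.imwrite("pics/w3.png",cv2.resize(im[80:320,170:340],(425,600),interpolation=cv2.INTER_CUBIC))
```

```text
[-0.7 -2.7] [560.23752291 243.25811784  57.55766905] [ 3.14147479e+00 -8.13600268e-05  3.39809164e-01] [ 0.06932685 -0.377772   -0.06507013]
```

View pics/w3.png

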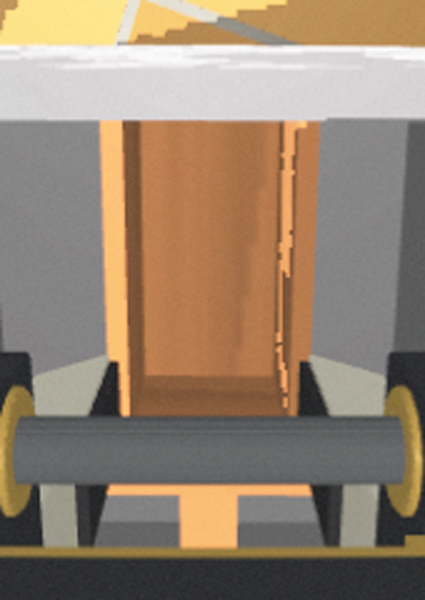

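Run:
```python
from h import *; from plant import bot
import pickle
W=pickle.load(open("w3.pkl","rb"))
g=lambda x,y,z,n:print(n,inbin(hit(W,[x/2.5+170,y/2.5+80],z)))
g(210,120,109,"lip")
for z in(85,65,45): g(102,125,z,f"L{z}");g(320,125,z,"R");g(107,350,z,"L");g(314,350,z,"R")
for z in (95,85): g(208,495,z,f"plate{z}")
g(180,520,95,"tabL");g(238,520,95,"tabR")
g(118,360,57,"fingL57");g(303,360,57,"fingR57");g(118,360,100,"fingL100");g(303,360,100,"fingR100")
o=bot.get_obs();print(o["grip_width"],o["finger_force"],W["eye"])
```

```text
lip [62.4 -2.4]
L85 [60.9 22.2]
R [ 60.9 -27.5]
L [ 6.8 22.9]
R [  6.8 -28. ]
L65 [60.4 25.1]
R [ 60.4 -30.5]
L [-0.1 25.9]
R [ -0.1 -31.1]
L45 [59.9 28. ]
R [ 59.9 -33.5]
L [-7.  28.8]
R [ -7.  -34.2]
plate95 [-27.3  -2. ]
plate85 [-33.   -1.9]
tabL [-34.2   5. ]
tabR [-34.2  -9.4]
fingL57 [-5.9 24. ]
fingR57 [ -5.9 -29.3]
fingL100 [ 9.6 18.3]
fingR100 [  9.6 -23.4]
41.0139930520366 0.0 [622.08789539 265.77815035 254.98578704]
```

Run:
```python
from h import *; from plant import bot
import pickle
S=bot.get_calibration("scene");W=pickle.load(open("w3.pkl","rb"))
b=[560,246,0,.34]
for z in(57.6,76,98):
  P=pose(b,A([[-.7,-2.7+20.7,z],[-.7,-2.7-20.7,z],[8.8,18,z],[8.8,-23.4,z]]))
  print(z,np.round(proj(S,P)),"crop w3",np.round((proj(W,P)-[170,80])*2.5))
im=bot.capture("scene");cv2.imwrite("pics/c4.png",cv2.resize(im[170:300,230:360],(780,600),interpolation=cv2.INTER_CUBIC)[:, :])
```

```text
57.6 [[304. 265.]
 [287. 256.]
 [302. 268.]
 [284. 259.]] crop w3 [[138. 344.]
 [283. 344.]
 [137. 312.]
 [284. 312.]]
76 [[305. 260.]
 [287. 251.]
 [302. 263.]
 [285. 254.]] crop w3 [[131. 366.]
 [290. 366.]
 [131. 331.]
 [291. 331.]]
98 [[306. 253.]
 [288. 244.]
 [303. 256.]
 [285. 247.]] crop w3 [[122. 399.]
 [301. 399.]
 [121. 360.]
 [302. 360.]]
```

View pics/c4.png

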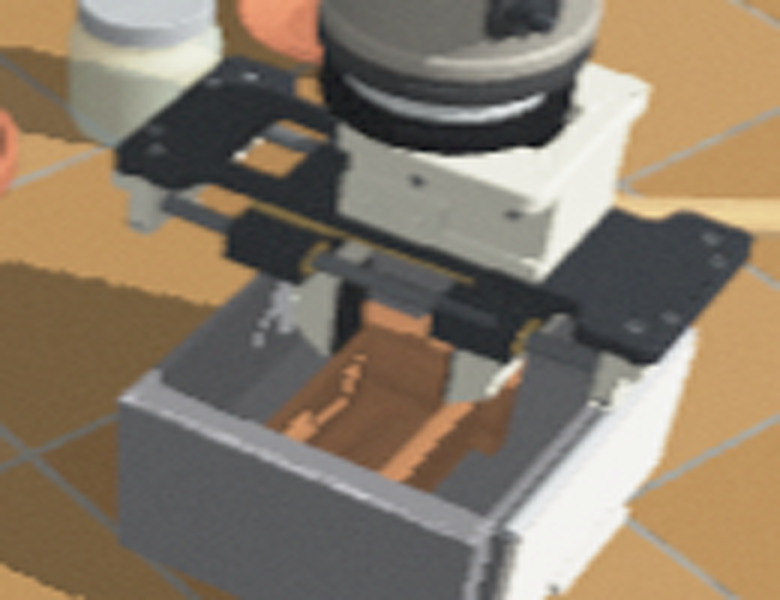

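Run:
```python
from h import *; from plant import bot
S=bot.get_calibration("scene");b=[560,246,0,.34]
for z in(124,140,155,165,180): print(z,np.round(proj(S,pose(b,A([[36.8,-97.7,z],[36.8,92.3,z],[-38,-97.7,z],[-38,92.3,z]]))),1).tolist())
o=bot.get_obs();print(o["joint_positions"])
```

```text
124 [[247.1, 231.7], [332.4, 275.2], [267.0, 209.3], [349.5, 248.7]]
140 [[247.0, 226.4], [333.6, 270.1], [267.3, 203.9], [350.9, 243.5]]
155 [[247.0, 221.2], [334.8, 265.1], [267.5, 198.8], [352.2, 238.4]]
165 [[247.0, 217.8], [335.6, 261.7], [267.6, 195.3], [353.1, 235.0]]
180 [[247.0, 212.4], [336.8, 256.5], [267.9, 190.0], [354.4, 229.7]]
[ 2.84271813e-01  6.18840725e-01  1.44501610e+00 -1.31022084e-04
  1.07767067e+00  1.51534063e+00]
```

The scene crop shows the fingertips at px (285,246) and (307,257). That puts them about 41 mm above the reported TCP, so the grip closed above the walls and the drawer has not moved. I'll reopen and go lower in steps while watching the force.

Emit:
{"name": "jog_arm", "arguments": {
  "targets": [
    {"xyz": [0,0,0],"spin": 0},
    {"xyz": [0,0,0],"spin": 0},
    {"xyz": [0.09,0,0],"spin": 0},
    {"xyz": [0,0,0],"spin": 0},
    {"xyz": [0,0,0.06],"spin": 0},
    {"xyz": [0,0,0.06],"spin": 0},
    {"xyz": [0,0,0.06],"spin": 0},
    {"xyz": [0,0,0.06],"spin": 0},
    {"xyz": [0,0,0],"spin": 0},
    {"xyz": [0,0,0],"spin": 0}
  ],
  "gripper": 64
}}

```text
time: 11.65
tool_pos: [567.1, 245.7, 38.4]
tcp_rot: [3.141, -0.0, 0.34]
contact_force: [0.6, -0.7, 0.7]
grip_width: 58.9
finger_force: 0.0
```

Emit:
{"name": "jog_arm", "arguments": {
  "targets": [
    {"xyz": [0,0,0.05],"spin": 0},
    {"xyz": [0,0,0.05],"spin": 0},
    {"xyz": [0,0,0.04],"spin": 0},
    {"xyz": [0,0,0.04],"spin": 0},
    {"xyz": [0,0,0.02],"spin": 0},
    {"xyz": [0,0,0.02],"spin": 0},
    {"xyz": [0,0,0],"spin": 0},
    {"xyz": [0,0,0],"spin": 0},
    {"xyz": [0,0,0],"spin": 0},
    {"xyz": [0,0,0],"spin": 0}
  ]
}}

```text
time: 12.9
tool_pos: [567.0, 245.7, 20.8]
tcp_rot: [3.142, -0.0, 0.34]
contact_force: [-0.2, 0.2, -0.6]
grip_width: 58.7
finger_force: 0.0
```

Emit:
{"name": "jog_arm", "arguments": {
  "targets": [
    {"xyz": [0,0,0],"spin": 0},
    {"xyz": [0,0,0],"spin": 0},
    {"xyz": [0,0,0],"spin": 0},
    {"xyz": [0,0,0],"spin": 0},
    {"xyz": [0,0,0],"spin": 0},
    {"xyz": [0,0,0],"spin": 0},
    {"xyz": [0,0,0],"spin": 0},
    {"xyz": [0,0,0],"spin": 0},
    {"xyz": [0,0,0],"spin": 0},
    {"xyz": [0,0,0],"spin": 0}
  ],
  "gripper": 45
}}

```text
time: 14.15
tool_pos: [567.0, 245.7, 20.7]
tcp_rot: [3.141, -0.0, 0.34]
contact_force: [-0.7, -0.6, 1.3]
grip_width: 49.6
finger_force: 30.0
```

Emit:
{"name": "jog_arm", "arguments": {
  "targets": [
    {"xyz": [0,0,-0.02],"spin": 0},
    {"xyz": [0,0,-0.03],"spin": 0},
    {"xyz": [-0.046,0,0],"spin": 0},
    {"xyz": [-0.046,0,0],"spin": 0},
    {"xyz": [0,0,0],"spin": 0},
    {"xyz": [0,0,-0.04],"spin": 0},
    {"xyz": [0,0,-0.04],"spin": 0},
    {"xyz": [0,0,-0.04],"spin": 0},
    {"xyz": [0,0,0],"spin": 0},
    {"xyz": [0,0,0],"spin": 0}
  ]
}}

```text
time: 15.4
tool_pos: [560.0, 243.2, 34.3]
tcp_rot: [3.142, 0.0, 0.34]
contact_force: [-0.5, 0.5, -1.4]
grip_width: 49.9
finger_force: 30.0
```

Run:
```python
from h import *; from plant import bot
import pickle
o=bot.get_obs();print(inbin(o["tool_pos"]),o["tool_pos"],o["contact_force"],o["moment"],o["grip_width"],o["finger_force"])
W=bot.get_calibration("wrist");im=bot.capture("wrist");pickle.dump((W,im),open("w5.pkl","wb"))
# column through drawer centre: print colours along column to find lip/nose edge
for r in range(84,150,2): print(r,im[r,254],im[r,240], end=" | ")
```

```text
[-0.9 -2.7] [560.03069091 243.18782738  34.28683587] [-0.5186469   0.53223136 -1.39359131] [-0.01923753 -0.00970668 -0.00613076] 49.85214309162131 29.994245767593384
84 [197 211 217] [119 207 248] | 86 [102 140 176] [118 209 249] | 88 [ 82 136 181] [ 81 137 181] | 90 [ 83 136 181] [ 85 139 183] | 92 [131 168 200] [121 158 192] | 94 [221 221 223] [223 223 224] | 96 [220 219 221] [218 217 220] | 98 [232 231 234] [238 237 239] | 100 [229 228 231] [249 249 250] | 102 [220 219 221] [228 228 230] | 104 [219 217 220] [220 219 221] | 106 [219 217 220] [218 217 219] | 108 [219 218 221] [219 219 221] | 110 [220 219 221] [218 217 220] | 112 [216 215 219] [220 218 221] | 114 [218 217 218] [218 216 218] | 116 [218 218 218] [217 216 218] | 118 [217 216 218] [219 217 219] | 120 [219 218 220] [218 217 219] | 122 [218 216 219] [218 215 219] | 124 [218 218 219] [216 217 219] | 126 [216 216 220] [218 214 219] | 128 [199 197 202] [203 199 204] | 130 [140 138 141] [139 140 143] | 132 [ 58  93 134] [ 60  94 140] | 134 [ 97 160 234] [102 166 237] | 136 [120 196 251] [120 199 252] | 138 [120 191 251] [117 196 252] | 140 [121 195 251] [120 196 252] | 142 [117 193 251] [ 83 134 201] | 144 [ 78 124 185] [ 76 124 185] | 146 [ 77 123 184] [ 78 122 186] | 148 [ 78 121 184] [ 77 123 186] |
```

Run:
```python
from h import *
import pickle
W,im=pickle.load(open("w5.pkl","rb"))
for r,z in((93,109),(128.5,109),(131,98.4),(133,98.4),(142.5,98.4)): print(r,z,inbin(hit(W,[254,r],z)))
for r in range(262,300,2): print(r,im[r,215],im[r,254],end="|")
```

```text
93 109 [76.3 -2.3]
128.5 109 [62.4 -2.3]
131 98.4 [61.1 -2.3]
133 98.4 [60.2 -2.3]
142.5 98.4 [56.  -2.3]
262 [106 107 102] [106 106 104]|264 [108 107 103] [108 105 102]|266 [104 101 101] [105 103 101]|268 [105 103 102] [103 104 100]|270 [102 102  99] [104 104 100]|272 [95 91 90] [96 97 94]|274 [ 63  90 124] [ 65  90 123]|276 [ 56  91 131] [ 61  93 135]|278 [ 57  88 129] [ 60  93 135]|280 [ 59  88 128] [ 61  93 138]|282 [ 54  85 126] [ 65  97 142]|284 [ 56  87 132] [ 62  97 143]|286 [ 54  86 130] [ 62  96 142]|288 [ 55  84 129] [ 61  95 140]|290 [ 59  90 132] [ 63  96 141]|292 [ 58  89 130] [ 64  97 145]|294 [ 58  88 131] [ 68 101 147]|296 [ 62  92 133] [ 64 100 148]|298 [ 61 105 147] [ 67 109 151]|
```

Emit:
{"name": "jog_arm", "arguments": {
  "targets": [
    {"xyz": [-0.022,0,0],"spin": 0},
    {"xyz": [0,0,-0.05],"spin": 0},
    {"xyz": [0,0,-0.05],"spin": 0},
    {"xyz": [0,0,-0.05],"spin": 0},
    {"xyz": [0,0,-0.1],"spin": 0},
    {"xyz": [0,0,-0.1],"spin": 0},
    {"xyz": [0,0,-0.1],"spin": 0},
    {"xyz": [0,0,-0.1],"spin": 0},
    {"xyz": [0,0,-0.1],"spin": 0},
    {"xyz": [0,0,0],"spin": 0}
  ]
}}

```text
time: 16.7
tool_pos: [558.9, 242.8, 87.2]
tcp_rot: [3.141, -0.001, 0.34]
contact_force: [-0.6, -0.2, -1.4]
grip_width: 49.7
finger_force: 30.0
```

Emit:
{"name": "jog_arm", "arguments": {
  "targets": [
    {"xyz": [0,0,-0.2],"spin": 0},
    {"xyz": [0,0,-0.2],"spin": 0},
    {"xyz": [0,0,-0.2],"spin": 0},
    {"xyz": [0,0,-0.15],"spin": 0},
    {"xyz": [0,0,-0.1],"spin": 0},
    {"xyz": [0,0,0],"spin": 0},
    {"xyz": [0,0,0],"spin": 0},
    {"xyz": [0,0,0],"spin": 0},
    {"xyz": [0,0,0],"spin": 0},
    {"xyz": [0,0,0],"spin": 0}
  ]
}}

```text
time: 17.95
tool_pos: [558.4, 242.6, 154.1]
tcp_rot: [3.142, 0.0, 0.34]
contact_force: [0.2, -0.1, -1.5]
grip_width: 50.1
finger_force: 30.0
```

Emit:
{"name": "jog_arm", "arguments": {
  "targets": [
    {"xyz": [-0.15,0.285,0],"spin": 0},
    {"xyz": [-0.292,0.57,0],"spin": 0},
    {"xyz": [-0.292,0.57,0],"spin": 0},
    {"xyz": [-0.292,0.57,0],"spin": 0},
    {"xyz": [-0.292,0.57,0],"spin": 0},
    {"xyz": [-0.292,0.57,0],"spin": 0},
    {"xyz": [-0.292,0.57,0],"spin": 0},
    {"xyz": [-0.292,0.57,0],"spin": 0},
    {"xyz": [-0.146,0.285,0],"spin": 0},
    {"xyz": [0,0,0],"spin": 0}
  ]
}}

```text
time: 19.2
tool_pos: [503.2, -165.5, 154.3]
tcp_rot: [3.141, -0.0, 0.337]
contact_force: [-1.0, 0.7, -1.7]
grip_width: 50.0
finger_force: 30.0
```

Emit:
{"name": "jog_arm", "arguments": {
  "targets": [
    {"xyz": [0,0,0],"spin": 0.92},
    {"xyz": [0,0,0],"spin": 0.92},
    {"xyz": [0,0,0],"spin": 0.92},
    {"xyz": [0,0,0],"spin": 0.92},
    {"xyz": [0,0,0],"spin": 0.92},
    {"xyz": [0,0,0],"spin": 0.92},
    {"xyz": [0,0,0],"spin": 0.92},
    {"xyz": [0,0,0],"spin": 0.92},
    {"xyz": [0,0,0],"spin": 0},
    {"xyz": [0,0,0],"spin": 0}
  ]
}}

```text
time: 20.45
tool_pos: [503.6, -163.0, 154.4]
tcp_rot: [-3.142, 0.0, -0.394]
contact_force: [-0.3, -0.3, -1.5]
grip_width: 49.9
finger_force: 30.0
```

Run:
```python
from h import *; from plant import bot
import pickle
o=bot.get_obs();print(o["tool_pos"],o["tcp_rot"],o["contact_force"],o["grip_width"])
W=bot.get_calibration("wrist");im=bot.capture("wrist");pickle.dump((W,im),open("w6.pkl","wb"))
cv2.imwrite("pics/w6.png",cv2.resize(im[:300],(800,469),interpolation=cv2.INTER_CUBIC))
```

```text
[ 503.61164963 -163.04200003  154.3765082 ] [-3.14151788e+00  1.10167830e-05 -3.93725076e-01] [-0.2803263  -0.27935028 -1.4774079 ] 49.90031288751917
```

View pics/w6.png

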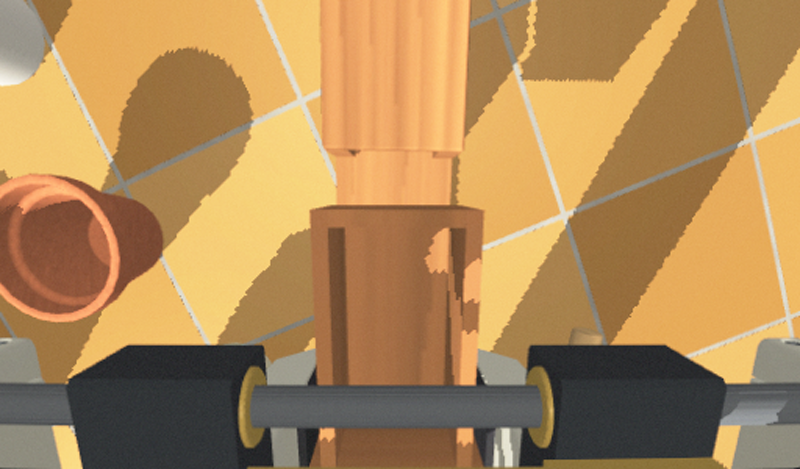

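The wrist view shows the chest's roof front edge from (324,152) to (465,150), and the drawer's nose from (311,209) to (484,209), level and square.

Run:
```python
from h import *; from plant import bot
import pickle
W,im=pickle.load(open("w6.pkl","rb"));k=1.5625
L,Rr=hit(W,A([324,152])/k,74),hit(W,A([465,150])/k,74);L2,R2=hit(W,A([321,3])/k,74),hit(W,A([468,3])/k,74)
print(np.linalg.norm(L-Rr),np.linalg.norm(L2-R2))
for a,b in((L,Rr),(L2,R2)):
  d=a-b;m=(a+b)/2;print(m[:2],np.arctan2(-d[0],d[1]))
m=((L2+R2)-(L+Rr))/2;print("axis",np.arctan2(m[1],m[0]))
T=bot.get_calibration("top")
ch=A([[100,41.5,74],[100,-41.5,74],[0,-41.5,74],[0,41.5,74],[-45,41.5,10],[-45,-41.5,10.]])
t=A([[356,145],[382.4,155],[368,186],[343,175],[333.6,193],[359.4,204]])
q,r=fit([(T,ch,t),(W,ch[2:4],A([[465,150],[324,152]])/k)],[585,-198,0,-.396],0);print(q,r)
tool=(503.6,-163.0,-.394)
for z in(214,218.7,223): print(z,inbin(hit(W,A([311,209])/k,z),tool),inbin(hit(W,A([484,209])/k,z),tool))
print("chest in tool",inbin(((L+Rr)/2)[:2],tool))
for px in((L2+R2)/2,): print(inbin(px,tool))
```

```text
82.09309520796933 80.3959766219465
[ 585.41264967 -195.93091141] -0.3801777454932053
[ 657.31300226 -225.85343047] -0.3940601784420525
axis -0.3943648780508667
[ 5.85412353e+02 -1.96382860e+02 -3.89007664e-01] [-1.2 -0.7 -0.7  0.2  1.4  0.2 -0.8 -0.1 -0.8  0.4 -0.6  0.3  1.   0.2
 -0.1 -0.6]
214 [60.3 25.3] [ 60.4 -26.1]
218.7 [60.5 24.5] [ 60.5 -25.2]
223 [60.7 23.7] [ 60.7 -24.4]
chest in tool [88.2  1. ]
[166.1   1. ]
```

Emit:
{"name": "jog_arm", "arguments": {
  "targets": [
    {"xyz": [0,-0.017,0.2],"spin": 0},
    {"xyz": [0,0,0.4],"spin": 0},
    {"xyz": [0,0,0.4],"spin": 0},
    {"xyz": [0,0,0.4],"spin": 0},
    {"xyz": [0,0,0.25],"spin": 0},
    {"xyz": [0,0,0.15],"spin": 0},
    {"xyz": [0,0,0.07],"spin": 0},
    {"xyz": [0,0,0.04],"spin": 0},
    {"xyz": [0,0,0],"spin": 0},
    {"xyz": [0,0,0],"spin": 0}
  ]
}}

```text
time: 21.75
tool_pos: [504.4, -162.6, 2.1]
tcp_rot: [3.141, -0.001, -0.396]
contact_force: [-0.5, -0.3, -1.3]
grip_width: 50.0
finger_force: 30.0
```

Run:
```python
from h import *; from plant import bot
o=bot.get_obs();print(o["tool_pos"],o["tcp_rot"],o["contact_force"],o["grip_width"])
c=(585.41,-195.93,-.394);print("tool in chest",inbin(o["tool_pos"],c))
```

```text
[ 504.39805038 -162.60670121    2.08047786] [ 3.14149850e+00 -1.07776187e-03 -3.96160505e-01] [-0.48512829 -0.28229366 -1.31827526] 49.98712024418393
tool in chest [-87.6  -0.3]
```

Emit:
{"name": "jog_arm", "arguments": {
  "targets": [
    {"xyz": [0,-0.006,0.03],"spin": 0},
    {"xyz": [0,0,0.02],"spin": 0},
    {"xyz": [0,0,0],"spin": 0},
    {"xyz": [0.1,0,0],"spin": 0},
    {"xyz": [0.1,0,0],"spin": 0},
    {"xyz": [0.1,0,0],"spin": 0},
    {"xyz": [0.1,0,0],"spin": 0},
    {"xyz": [0.05,0,0],"spin": 0},
    {"xyz": [0,0,0],"spin": 0},
    {"xyz": [0,0,0],"spin": 0}
  ]
}}

```text
time: 23.0
tool_pos: [537.1, -175.8, -2.5]
tcp_rot: [3.141, 0.0, -0.396]
contact_force: [-0.4, -0.4, -1.0]
grip_width: 50.0
finger_force: 30.0
```

Emit:
{"name": "jog_arm", "arguments": {
  "targets": [
    {"xyz": [0.1,0,0],"spin": 0},
    {"xyz": [0.1,0,0],"spin": 0},
    {"xyz": [0.1,0,0],"spin": 0},
    {"xyz": [0.1,0,0],"spin": 0},
    {"xyz": [0.05,0,0],"spin": 0},
    {"xyz": [0,0,0],"spin": 0},
    {"xyz": [0,0,0],"spin": 0},
    {"xyz": [0,0,0],"spin": 0},
    {"xyz": [0,0,0],"spin": 0},
    {"xyz": [0,0,0],"spin": 0}
  ]
}}

```text
time: 24.25
tool_pos: [570.6, -189.8, -2.4]
tcp_rot: [3.141, -0.0, -0.396]
contact_force: [0.3, 0.0, -0.5]
grip_width: 49.9
finger_force: 30.0
```

Emit:
{"name": "jog_arm", "arguments": {
  "targets": [
    {"xyz": [0,0,0],"spin": 0},
    {"xyz": [0,0,0],"spin": 0},
    {"xyz": [0,0,0],"spin": 0},
    {"xyz": [0,0,0],"spin": 0},
    {"xyz": [0,0,0],"spin": 0},
    {"xyz": [0,0,-0.1],"spin": 0},
    {"xyz": [0,0,-0.25],"spin": 0},
    {"xyz": [0,0,-0.25],"spin": 0},
    {"xyz": [0,0,-0.15],"spin": 0},
    {"xyz": [0,0,0],"spin": 0}
  ],
  "gripper": 64
}}

```text
time: 25.5
tool_pos: [571.2, -190.1, 58.6]
tcp_rot: [3.141, -0.002, -0.396]
contact_force: [1.0, 0.4, -0.3]
grip_width: 58.8
finger_force: 0.0
```

Emit:
{"name": "jog_arm", "arguments": {
  "targets": [
    {"xyz": [-0.2,0,0],"spin": 0},
    {"xyz": [-0.2,0,0],"spin": 0},
    {"xyz": [-0.2,0,0],"spin": 0},
    {"xyz": [0,0,0],"spin": 0},
    {"xyz": [0,0,0],"spin": 0},
    {"xyz": [0,0,0],"spin": 0},
    {"xyz": [0,0,0],"spin": 0},
    {"xyz": [0,0,0],"spin": 0},
    {"xyz": [0,0,0],"spin": 0},
    {"xyz": [0,0,0],"spin": 0}
  ],
  "gripper": 26
}}

```text
time: 26.75
tool_pos: [526.4, -171.3, 57.5]
tcp_rot: [3.142, -0.0, -0.396]
contact_force: [-0.4, -0.5, -0.2]
grip_width: 24.3
finger_force: 0.0
```

Run:
```python
from h import *; from plant import bot
import pickle
o=bot.get_obs();print(o["tool_pos"],o["tcp_rot"],o["grip_width"],inbin(o["tool_pos"],(585.41,-195.93,-.394)))
W=bot.get_calibration("wrist");im=bot.capture("wrist");pickle.dump((W,im),open("w7.pkl","wb"))
cv2.imwrite("pics/w7.png",cv2.resize(im[40:280,120:400],(700,600),interpolation=cv2.INTER_CUBIC))
```

```text
[ 526.35985709 -171.28392788   57.54562759] [ 3.14150119e+00 -3.82910424e-05 -3.96233116e-01] 24.287499409017773 [-64.    0.1]
```

View pics/w7.png

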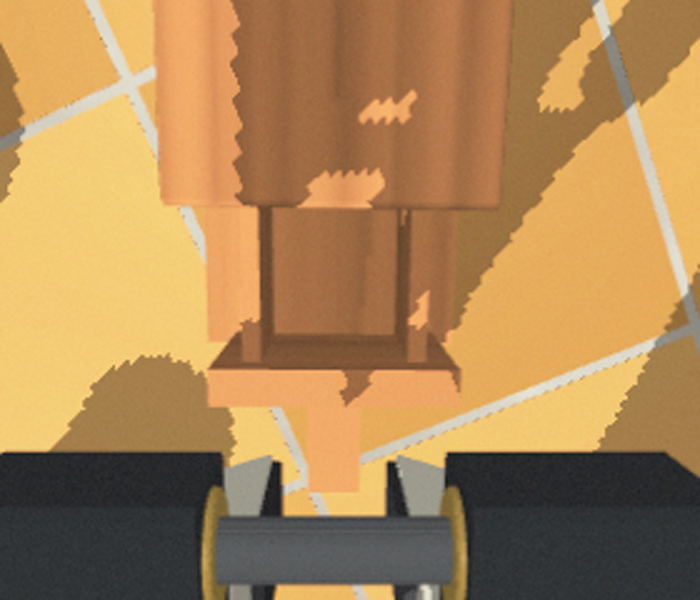

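The drawer is straight in the bay: the plate edge is at y=407 and the tab at (333,491) lies centred between the fingers. Next I'll lower, straddling the tab, and push.

Emit:
{"name": "jog_arm", "arguments": {
  "targets": [
    {"xyz": [0,0,0.2],"spin": 0},
    {"xyz": [0,0,0.25],"spin": 0},
    {"xyz": [0,0,0.2],"spin": 0},
    {"xyz": [0,0,0.12],"spin": 0},
    {"xyz": [0,0,0],"spin": 0},
    {"xyz": [0.06,0,0],"spin": 0},
    {"xyz": [0.06,0,0],"spin": 0},
    {"xyz": [0.06,0,0],"spin": 0},
    {"xyz": [0.06,0,0],"spin": 0},
    {"xyz": [0,0,0],"spin": 0}
  ]
}}

```text
time: 28.05
tool_pos: [544.7, -179.0, -3.9]
tcp_rot: [3.141, -0.001, -0.396]
contact_force: [0.0, -0.9, 0.6]
grip_width: 23.4
finger_force: 0.0
```

Emit:
{"name": "jog_arm", "arguments": {
  "targets": [
    {"xyz": [0.06,0,0],"spin": 0},
    {"xyz": [0.06,0,0],"spin": 0},
    {"xyz": [0.06,0,0],"spin": 0},
    {"xyz": [0.05,0,0],"spin": 0},
    {"xyz": [0.02,0,0],"spin": 0},
    {"xyz": [0.02,0,0],"spin": 0},
    {"xyz": [0,0,0],"spin": 0},
    {"xyz": [0,0,0],"spin": 0},
    {"xyz": [0,0,0],"spin": 0},
    {"xyz": [0,0,0],"spin": 0}
  ]
}}

```text
time: 29.3
tool_pos: [564.0, -187.1, -4.0]
tcp_rot: [3.141, -0.0, -0.396]
contact_force: [0.2, 0.7, 0.6]
grip_width: 23.7
finger_force: 0.0
```

Run:
```python
from h import *; from plant import bot
o=bot.get_obs();print(o["tool_pos"],o["contact_force"],inbin(o["tool_pos"],(585.41,-195.93,-.394)))
```

```text
[ 564.03027424 -187.05593644   -3.9903214 ] [0.15750762 0.7431097  0.5693119 ] [-23.1  -0. ]
```

Emit:
{"name": "jog_arm", "arguments": {
  "targets": [
    {"xyz": [0.012,0,0],"spin": 0},
    {"xyz": [0.012,0,0],"spin": 0},
    {"xyz": [0.012,0,0],"spin": 0},
    {"xyz": [0.01,0,0],"spin": 0},
    {"xyz": [0,0,0],"spin": 0},
    {"xyz": [0,0,0],"spin": 0},
    {"xyz": [0,0,0],"spin": 0},
    {"xyz": [0,0,0],"spin": 0},
    {"xyz": [0,0,0],"spin": 0},
    {"xyz": [0,0,0],"spin": 0}
  ]
}}

```text
time: 30.55
tool_pos: [567.4, -188.5, -4.1]
tcp_rot: [3.142, -0.0, -0.396]
contact_force: [0.4, 0.5, -0.2]
grip_width: 23.9
finger_force: 0.3
```

Emit:
{"name": "jog_arm", "arguments": {
  "targets": [
    {"xyz": [0.012,0,0],"spin": 0},
    {"xyz": [0,0,0],"spin": 0},
    {"xyz": [0.012,0,0],"spin": 0},
    {"xyz": [0,0,0],"spin": 0},
    {"xyz": [0,0,0],"spin": 0},
    {"xyz": [0,0,0],"spin": 0},
    {"xyz": [0,0,0],"spin": 0},
    {"xyz": [0,0,0],"spin": 0},
    {"xyz": [0,0,0],"spin": 0},
    {"xyz": [0,0,0],"spin": 0}
  ]
}}

```text
time: 31.8
tool_pos: [567.3, -188.4, -4.1]
tcp_rot: [3.142, 0.004, -0.396]
contact_force: [-8.5, 3.0, 6.2]
grip_width: 23.8
finger_force: 4.4
```

Run:
```python
from h import *; from plant import bot
import pickle
o=bot.get_obs();print(o["tool_pos"],o["contact_force"],inbin(o["tool_pos"],(585.41,-195.93,-.394)))
W=bot.get_calibration("wrist");im=bot.capture("wrist");pickle.dump((W,im),open("w8.pkl","wb"))
for r in range(100,270,3): print(r,*im[r,222],*im[r,253],sep=",",end=" | ")
for z,x in((74,0),(70,0),(70,-10)): print(x,z,np.round(proj(W,pose([585.41,-195.93,0,-.394],A([[x,0,z],[x,28,z]]))),1).tolist())
```

```text
[ 567.25546761 -188.35410837   -4.06930993] [-8.50814779  2.9578764   6.18562499] [-19.7   0. ]
100,69,113,170,72,113,163 | 103,72,116,170,67,109,161 | 106,70,114,169,71,112,165 | 109,72,112,168,70,112,164 | 112,76,117,171,72,112,166 | 115,76,116,170,68,109,163 | 118,71,115,171,72,111,164 | 121,73,115,170,70,109,163 | 124,72,114,169,67,108,161 | 127,72,114,169,70,107,160 | 130,70,114,168,64,105,157 | 133,69,110,168,73,111,163 | 136,72,113,169,73,111,164 | 139,72,113,168,69,107,160 | 142,68,113,167,69,106,160 | 145,69,111,166,67,106,158 | 148,75,114,170,68,107,160 | 151,72,112,168,68,106,160 | 154,70,112,168,68,107,159 | 157,74,114,170,69,107,159 | 160,72,112,169,70,108,158 | 163,72,112,170,68,106,158 | 166,72,111,168,67,104,156 | 169,69,110,165,67,106,158 | 172,74,115,171,72,111,161 | 175,75,114,170,71,111,164 | 178,71,111,167,71,109,164 | 181,70,111,167,74,114,167 | 184,76,114,170,74,113,166 | 187,70,112,167,71,112,164 | 190,70,112,167,67,109,163 | 193,70,111,166,68,108,162 | 196,72,112,167,73,113,169 | 199,71,112,167,68,108,162 | 202,74,114,168,70,110,164 | 205,70,112,167,70,108,163 | 208,70,112,167,68,110,161 | 211,73,113,165,72,111,164 | 214,73,111,168,73,113,165 | 217,73,112,165,69,109,162 | 220,70,114,165,71,110,163 | 223,70,110,165,69,110,164 | 226,65,102,150,62,99,148 | 229,73,119,176,75,121,177 | 232,76,120,176,75,119,176 | 235,74,119,176,75,118,176 | 238,74,118,174,72,117,175 | 241,73,120,176,70,116,172 | 244,74,118,175,72,118,175 | 247,79,78,76,83,79,77 | 250,91,91,89,90,90,89 | 253,94,91,90,90,90,89 | 256,103,103,100,104,103,102 | 259,106,105,103,108,106,104 | 262,107,107,104,106,107,104 | 265,106,106,102,103,103,100 | 268,103,104,102,103,102,101 | 0 74 [[253.6, 231.3], [189.5, 231.3]]
0 70 [[253.6, 228.0], [191.4, 228.0]]
-10 70 [[253.6, 248.5], [192.7, 248.5]]
```

The push stalled exactly at the home position with 9 N on the wrist, and the plate adjoins the roof edge (dark line at row 226, plate from row 228). I'll ease off, open and withdraw.

Emit:
{"name": "jog_arm", "arguments": {
  "targets": [
    {"xyz": [-0.03,0,0],"spin": 0},
    {"xyz": [0,0,0],"spin": 0},
    {"xyz": [0,0,0],"spin": 0},
    {"xyz": [0,0,0],"spin": 0},
    {"xyz": [-0.1,0,0],"spin": 0},
    {"xyz": [-0.3,0,0],"spin": 0},
    {"xyz": [-0.4,0,0],"spin": 0},
    {"xyz": [-0.2,0,-0.3],"spin": 0},
    {"xyz": [0,0,-0.5],"spin": 0},
    {"xyz": [0,0,-0.5],"spin": 0}
  ],
  "gripper": 42
}}

```text
time: 33.1
tool_pos: [492.3, -157.0, 101.0]
tcp_rot: [3.142, 0.001, -0.396]
contact_force: [0.5, 0.8, -0.6]
grip_width: 38.7
finger_force: 0.0
```

Run:
```python
from h import *; from plant import bot
o=bot.get_obs();print(o["tool_pos"],o["contact_force"])
W=bot.get_calibration("wrist");im=bot.capture("wrist")
c=[585.41,-195.93,0,-.394]
for n,y in(("plateL",28),("plateR",-28)):
  P=pose(c,A([[12,y,74],[0,y,74],[0,y,70],[-10,y,70],[-10,y,30]]));u=proj(W,P);print(n,np.round(u[:,1],1))
  col=int(u[2,0]);print(col,[(r,*map(int,im[r,col])) for r in range(int(u[0,1]),int(u[3,1])+8)])
t0=cv2.imread("pics/top0.png").astype(int);t1=bot.capture("top").astype(int)
d=np.abs(t1-t0).sum(2)
for n,(x,y) in dict(pot=(281,168),jar=(290,217),saucer=(291,258),marker=(219,267),brush=(140,210),spray=(278,118)).items(): print(n,np.median(d[y-12:y+12,x-12:x+12]))
```

```text
[ 492.31085368 -157.00692012  101.0054808 ] [ 0.49889941  0.75111762 -0.5968502 ]
plateL [54.1 72.  72.9 87.1 92.4]
215 [(54, 85, 138, 211), (55, 87, 141, 212), (56, 85, 141, 211), (57, 85, 141, 212), (58, 86, 141, 213), (59, 83, 138, 210), (60, 85, 141, 213), (61, 86, 140, 211), (62, 87, 142, 213), (63, 85, 140, 211), (64, 87, 140, 211), (65, 84, 138, 212), (66, 84, 136, 211), (67, 88, 140, 215), (68, 93, 146, 220), (69, 88, 143, 217), (70, 73, 119, 181), (71, 52, 76, 114), (72, 89, 143, 221), (73, 98, 159, 234), (74, 97, 159, 234), (75, 101, 162, 235), (76, 94, 157, 233), (77, 95, 159, 233), (78, 95, 160, 234), (79, 99, 160, 235), (80, 95, 159, 233), (81, 99, 160, 234), (82, 96, 158, 233), (83, 96, 160, 234), (84, 96, 159, 234), (85, 97, 159, 232), (86, 88, 146, 222), (87, 79, 132, 201), (88, 83, 136, 205), (89, 84, 135, 204), (90, 85, 136, 204), (91, 86, 143, 215), (92, 91, 153, 228), (93, 95, 155, 230), (94, 96, 156, 230)]
plateR [54.  71.8 72.7 87.  92.3]
291 [(53, 111, 181, 247), (54, 110, 179, 246), (55, 109, 180, 246), (56, 110, 181, 247), (57, 109, 178, 246), (58, 110, 182, 247), (59, 113, 181, 247), (60, 108, 177, 247), (61, 106, 175, 246), (62, 107, 179, 246), (63, 109, 179, 247), (64, 106, 176, 246), (65, 107, 178, 246), (66, 108, 179, 246), (67, 88, 143, 219), (68, 69, 113, 170), (69, 81, 138, 209), (70, 93, 157, 231), (71, 47, 76, 113), (72, 52, 88, 134), (73, 62, 101, 149), (74, 63, 101, 152), (75, 62, 101, 151), (76, 58, 96, 147), (77, 58, 99, 147), (78, 67, 103, 152), (79, 63, 102, 153), (80, 62, 100, 149), (81, 57, 96, 146), (82, 65, 102, 153), (83, 60, 99, 149), (84, 59, 99, 150), (85, 60, 99, 149), (86, 56, 89, 133), (87, 57, 96, 144), (88, 86, 137, 206), (89, 81, 130, 199), (90, 84, 133, 199), (91, 84, 134, 204), (92, 94, 147, 223), (93, 96, 154, 228)]
pot 17.0
jar 29.0
saucer 21.0
marker 103.0
brush 22.0
spray 22.0
```

```bash
python3 -c "
from plant import bot
print(bot.close_job())"
```

```text
the job is handed in; nothing more can be done
None
```

The drawer was levelled in the bin, lifted out and slid nose first into the chest until its plate was home, and the job was handed in about 33 s in. All the bystanders should be where they were: the arm never went near them, though I couldn't confirm the marker (its patch of the top view changed, probably the arm or its shadow) and didn't check the fork.

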